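# Pin the clamp bar of a pressure filter shut

## Robot

A 6-joint arm with a two-finger parallel gripper is mounted at the origin on a cart in front of the work surface, level with it; the furniture and walls round the work are solid. World frame = base frame: x ahead of the robot, y to its left, z up, the work surface at z = 0. Lengths are in mm, angles in rad, forces in N, time in s.
With the tool pointing down it reaches from about 350 to 875 mm from the base axis. Payload 4.2 kg.
Tool frame: the origin (TCP) lies between the finger pads; the fingertips stand 25 mm ahead of it and the grasp point (between the pads) lies 6 mm ahead of it; z points along the fingers, y is the line along which they close (so a half turn about z gives the same grasp; the last joint's range is limited). The gripper opens to 85 mm and grips with 20 to 120 N. Pads are 22 mm wide; open, the fingers measure 114 mm over their backs; the gripper's body (76 mm by 85 mm) begins 54 mm behind the grasp point. The pads swing forward as they close: fully open they stand 13 mm farther back than shut.
Start: joints at [1.453, 0.385, 0.008, 0, -1.194, -0.259], TCP at [229.934, 581.145, 256.312] pointing down, gripper open.
Joint ranges: [-3.14, 3.14], [-1.21, 2.06], [-1.07, 1.41], [-3.16, 2.05], [-2.99, -0.16], [-3.1, 3.1]. Speed limits (rad/s): [2.79, 2.79, 3.14, 3.14, 3.14, 3.14].

## Interface

Orientations are given as a unit quaternion [x, y, z, w].
In Python, from bench import read_state, get_image, job_done gives the robot as it stands.
- The arm moves only by the tool play_rows, never from a script. Its argument "series" is a list of rows, each a list of 6 numbers: the shift along the world's x, y, z in mm, then the turn, a rotation vector about the world's x, y, z in units of 6 degrees (1.0 is 6 degrees). A call has 1 to 20 rows; each row shifts and turns the commanded pose from where the row before left it; what a row does not reach is not made up. A row lasts 1/12 s, in which the tool goes at most 41.7 mm and 7.16 degrees, less where a joint would pass 70% of its speed; a pose out of reach is approached as far as the arm can. A call is refused whole if a number of a shift passes 41.7 or a number of a turn 1, either way. A call with a gripper value outside its range is refused whole. "gripper" is the opening, from 0 (shut) to 1 (fully open), set as the call begins (left out, the last holds). The fingers move at their own pace and stop on an object; the grip force is fixed at half the most. Time passes only in rows, so rows that do not move let the fingers close. It gives the time, the measured TCP pose, the force, the opening and the grip force at its end, in the units of the state.
- read_state(): the state, without advancing time (a new reading comes with each control period).
- get_image(name): name is "scene" or "top" or "wrist"; returns a dict with "image" (384x512x3 uint8, red, green, blue), "fx", "fy", "cx", "cy" (pixels), "eye" and "rotation" of the camera in the world. Camera axes: x right, y down, z forward; pixel columns grow to the right and rows downward; lengths in mm; the calibration is good to about 2 mm. A picture is of the moment at which its call begins. There is no depth.
- job_done(): hands the job in; it is judged then, once.
The state is a dict: "clock": time; "joints": joint angles; "joint_vel": joint speeds; "joint_efforts": joint torques, N m; "position": TCP position; "ee_rot": TCP orientation; "contact_force": force on the tool from outside, world axes, zero at the start; "wrist_torque": the same for the moment, N m; "gripper_width": finger opening in mm; "grasp_force": force on a finger pad.
Only numpy, scipy, OpenCV 4.12 (cv2) and the standard library are available. Lean on these libraries where they do the work, as an engineer would, in place of code of your own. Each camera call takes 0.05 s, during which the arm holds its last target. There are 200 camera calls.

## Task

Lock the lid of the filter vessel: gently swing its clamp bar all the way down on the lid so that the eye under the bar drops between the two ears of the fork, then take the red-handled pin from its rest and push it through ear, eye and ear until its collar sits against the ear, and let go. Feel your way and use only light force, since the vessel is glass; leave the bottle, the timer and the marker where they are.

Things in the scene. Friction and masses are not known exactly. Their poses are not given: they have to be found in the camera images.
- stand: Support stand, fixed: grey base 250x150 mm (own x -110 to 140, y -75 to 75), 12 mm high; rod 12 mm thick, 225 mm high at x=105. Origin on the bench under the vessel's centre, z up. A ring on the rod carries the vessel (radius 48), lid, bar and fork as one piece, clamped tight at a height that NO pose tells: the fork's hole axis is anywhere from 115 to 161 mm above the bench.
- fork_foot (a point): Point on the base (12 mm above the bench) straight under the middle of the fork; stand's axes. Fork: two upright ears, at y = -14.5 to -6.5 and 6.5 to 14.5 from here, 26 mm wide (x), holes 11.5 mm across on one axis along y. Heights from the (unknown) hole axis: ear tops +12, lid top +6, closed bar underside +14, top +22, dome nut on the bar over the fork +28 mm.
- hinge_foot (a point): Point on the base (12 mm above the bench) straight under the bar's hinge axis, which runs along the stand's y, 134 mm from the hole axis and 18 mm higher. A finger that presses the bar's top with about 6 N, 85 mm from the hinge, until it stops feels that top about 20 mm above the hole axis (22 less the seal's give; good to 1 or 2 mm): this tells how high the holes are.
- clamp_bar (a joint): Hinge of the steel clamp bar, rad: 0 = down on the lid, where its seal stops it (gives 2 mm at 6 N, slightly below 0); more = free end higher. 22 mm wide, 8 thick, it reaches 158 mm from the hinge, past the fork; black thumb pad on top 78 to 118 mm from the hinge. It stays where left; 2 to 6 N on top close it. Under its end, over the fork, hangs a sprung brass eye 9 mm thick, hole 12 mm.
- pin: Loose steel pin, 80 g, level. Origin on its axis at the collar's front face; +y to the nose. Shank 10 mm thick to y=32, then a taper to a blunt 4 mm tip at 46. Collar 18 mm across, y 0 to -4; red square handle 18x18 mm, sides upright, y -4 to -30, grasped across x. The shut bar's eye sits 2 to 4 mm above the ears' axis; the taper draws it down (2.5 N/mm) at 5 to 15 N of push; stay below 25 N.
- pin_mid (a point): Point on the pin's axis 14.5 mm ahead of the collar's front face, axes as the pin's. It lies midway between the ears when the collar sits against the outer face of an ear (pin fully home). The pin may go in from either side of the fork.
- pin_tip (a point): Centre of the pin's blunt tip, 46 mm ahead of the collar's front face; axes as the pin's.
- pin_rest: White plastic rest for the pin, fixed; foot 64x110 mm, 6 mm high. Origin on the bench straight under the pin's origin; the pin's axis lies 39 mm above the bench. Under the handle is only a rail 12 mm wide, so fingers can reach down on both sides of it; the shank lies in a notched post at y = 19 to 29 mm, walls up to 41 mm above the bench. The pin lifts out straight up.
- bottle_amber: Amber reagent bottle, 60 mm diameter, 114 mm high, loose; origin at its foot. Bystander.
- lab_timer: Small white timer, 62 x 68 x 20 mm, loose; origin at its foot. Bystander.
- marker: White marker pen with black cap, 124 mm long, 11 mm thick, lying loose along its y; origin underneath its middle. Bystander.
Not all that is in view belongs to the job. Several things have the shape of the pin; the one meant has the colours described above.

How it is judged:
By the outcome, as a careful person would: the job done as asked, in the order asked, and still so for the second after the job is handed in, with the robot touching nothing.
It also fails if it takes over 64 s, if anything falls off the work surface, if the arm or the gripper's body presses on something with over 40 N, if the wrist force passes 120 N, or if a joint passes its speed limit or range.

## Working session

There is one attempt and no reset: what is moved stays moved. The work goes in short steps, Python scripts to look and compute and a tool call to move; the robot and the scene stay as the last step left them, time stands still between calls to the robot, and variables do not carry over. Pictures are saved under pics/ and viewed, at most 10 in all, crops included, and the job is handed in when it is done.

Besides the shell and the picture viewer there is one more tool, called after "Request:" as a command line: name --pt "numbers of a row" for each row, then --argument value for the rest. play_rows: Moves the arm, as the interface text tells. Its arguments: {"type":"object","properties":{"series":{"type":"array","items":{"type":"array","items":{"type":"number"}}},"gripper":{"type":"number"}},"required":["series"]}

```bash
ls; mkdir -p pics
cat > h.py <<'E'
import numpy as np, cv2, pickle
from bench import read_state, get_image, job_done
def snap(n,f):
    d=get_image(n); pickle.dump(d,open(f'pics/{f}.pkl','wb')); cv2.imwrite(f'pics/{f}.png',d['image'][:,:,::-1]); return d
def load(f): return pickle.load(open(f'pics/{f}.pkl','rb'))
def ray(d,u,v):
    r=np.array(d['rotation'])@np.array([(u-d['cx'])/d['fx'],(v-d['cy'])/d['fy'],1]); return np.array(d['eye']),r
def atz(d,u,v,z):
    e,r=ray(d,u,v); return e+r*(z-e[2])/r[2]
def proj(d,p):
    c=np.array(d['rotation']).T@(np.array(p,float)-np.array(d['eye'])); return c[0]/c[2]*d['fx']+d['cx'],c[1]/c[2]*d['fy']+d['cy']
E
python3 - <<'E'
from h import *
a=snap('scene','s0');b=snap('top','t0');
for d in(a,b): print(d['eye'],np.round(d['rotation'],3).tolist(),d['fx'],d['cx'],d['cy'])
im=np.vstack([a['image'],b['image']])[:,:,::-1]
cv2.imwrite('pics/t0b.png',cv2.resize(b['image'][:,:,::-1],(800,600),interpolation=cv2.INTER_CUBIC))
cv2.imwrite('pics/s0b.png',cv2.resize(a['image'][:,:,::-1],(800,600),interpolation=cv2.INTER_CUBIC))
print(read_state())
E
```

```text
pics
[ -19.59144104 -680.91518245  504.09125538] [0.787, -0.343, 0.196, -0.474] 388.68468924657367 256.8302498842371 186.4810519673996
[ 415.66711557 -148.83612246 1026.64885806] [0.717, -0.695, 0.052, -0.036] 373.23100062409884 247.9726549178863 194.00623724032656
{'clock': 0.1, 'joints': array([ 1.45257456e+00,  3.85466777e-01,  6.78909967e-03, -4.42945306e-04,
       -1.19398177e+00, -2.58604401e-01]), 'joint_vel': array([-0.00229906, -0.00207202,  0.00264494,  0.00226692,  0.00090759,
        0.00067593]), 'joint_efforts': array([-9.76023730e-04, -3.93322670e+01,  1.88928437e+01,  4.19799462e+00,
       -2.61430163e-03,  6.77414135e-06]), 'position': array([229.78690948, 580.73172856, 255.34792807]), 'ee_rot': array([ 9.82286952e-01, -1.87380452e-01, -1.40017730e-04,  9.43704710e-04]), 'contact_force': array([-0.51752056, -0.0353077 ,  0.41231727]), 'wrist_torque': array([-0.00572132,  0.00758458, -0.05789293]), 'grasp_force': 0.0, 'gripper_width': 85.38584857201822}
```

View pics/t0b.png

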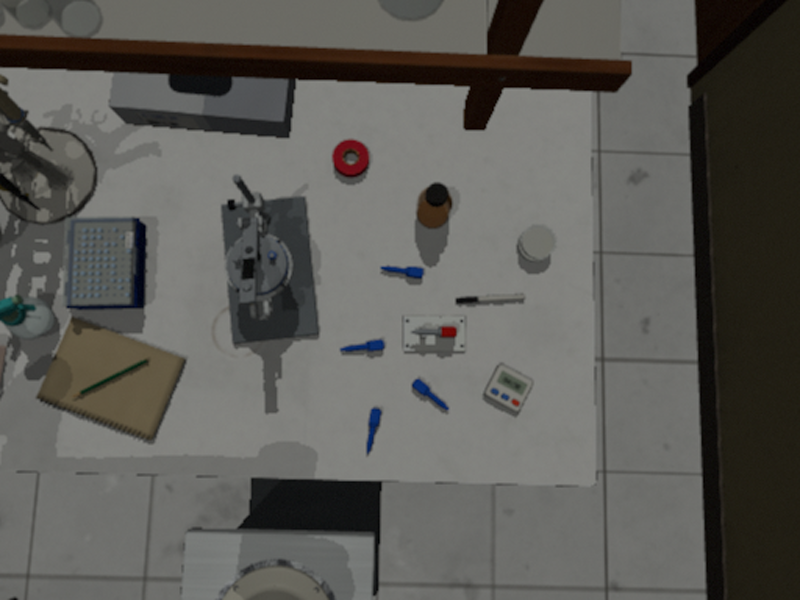

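View pics/s0b.png

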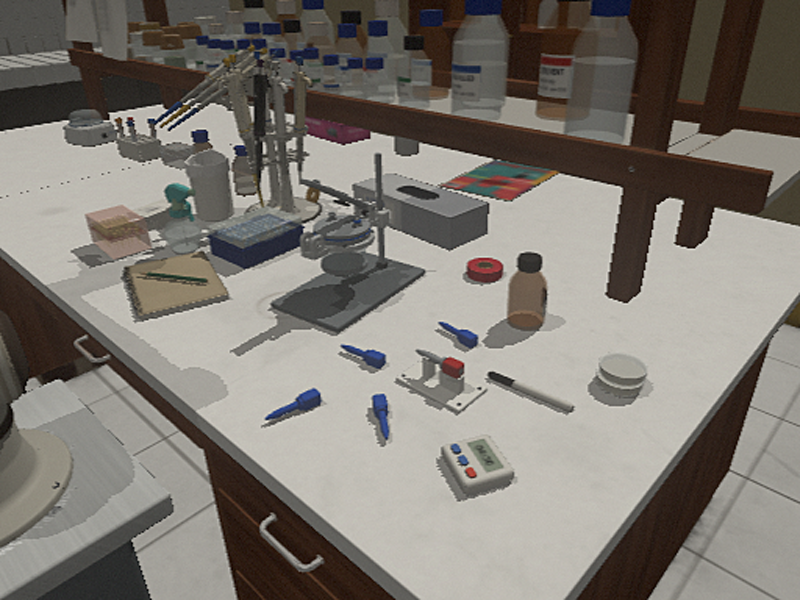

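Candidates in the top view (800×600 pixels): the red-handled pin in its rest at (448,332), and blue-handled look-alikes at (405,272), (365,346), (430,394) and (374,428). I choose the red one in the rest and will check it, along with the stand, in a close crop.

```bash
sed -i 's/^def ray/from scipy.spatial.transform import Rotation as R\ndef M(d):\n    return R.from_quat(d["rotation"]).as_matrix()\ndef ray/; s/np.array(d\[.rotation.\])/M(d)/' h.py
python3 - <<'E'
from h import *
a=load('s0');b=load('t0')
def c(d,u,v,w,h,W,H): return cv2.resize(d['image'][v:v+h,u:u+w,::-1],(W,H),interpolation=cv2.INTER_CUBIC)
# scales: top stand 100x... 
L=c(b,135,105,75,120,375,600)      # x5
S=c(a,170,90,106,75,424,300)        # x4
P=c(b,250,195,53,37,424,300)        # x8
cv2.imwrite('pics/c1.png',np.hstack([L,np.vstack([S,P])]))
print(M(b).round(2).tolist(),atz(b,280,212,39))
E
```

```text
[[0.03, -0.99, 0.12], [-1.0, -0.03, -0.02], [0.02, -0.12, -0.99]] [ 494.50318311 -255.14715341   39.        ]
```

View pics/c1.png

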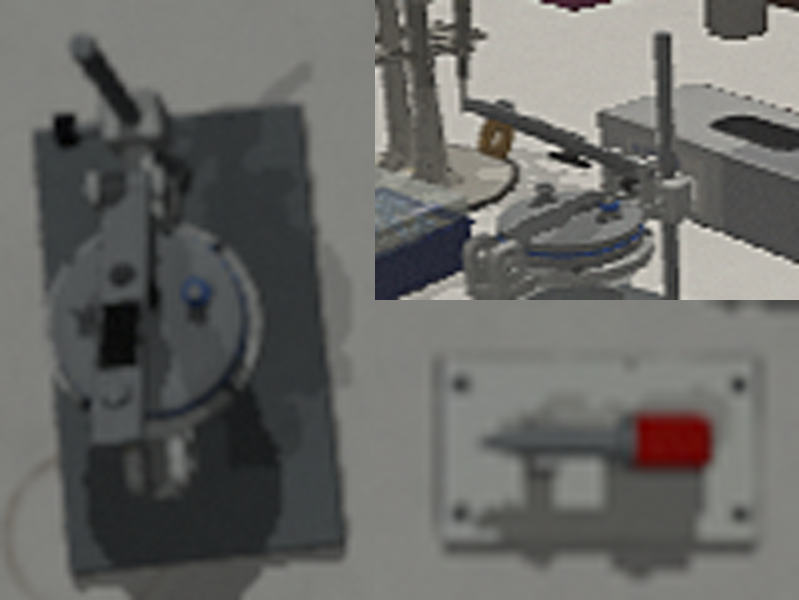

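The crop confirms it: red handle in the white rest, nose toward +y, tip at (482,440), handle end at (712,441). The stand's rod is at the far side and its bar is raised, with the fork toward the robot at about (160,465).

Run:
```python
from h import *
a=load('s0');b=load('t0')
tp=lambda x,y,z:atz(b,135+x/5,105+y/5,z)
C=np.array([tp(x,y,12) for x,y in [(35,132),(302,105),(343,546),(75,575)]]);print(C.round(1))
far=(C[0]+C[1])/2;near=(C[2]+C[3])/2;ax=far-near;print(np.linalg.norm(ax),np.linalg.norm(C[0]-C[1]))
# also from scene image (800x600 -> /1.5625): corners near-left(272,303) near-right(337,329) far-right(425,270)
for p in [(272,303),(337,327),(425,269)]: print('scene',atz(a,p[0]/1.5625,p[1]/1.5625,12).round(1))
ax/=np.linalg.norm(ax);o=near+ax*110;print('ax',ax,'o',o,np.degrees(np.arctan2(ax[1],ax[0])))
pp=lambda x,y,z:atz(b,250+(x-375)/8,195+(y-300)/8,z).round(1)
print('tip',pp(482,440,39),'end',pp(712,441,39),'red front',pp(637,441,39))
print('rest',[pp(x,y,6).tolist() for x,y in[(437,354),(760,354),(760,543),(437,543)]])
# scene pin: red handle centre approx (452,366)
print('scene pin handle',atz(a,452/1.5625,366/1.5625,39))
# fork triangulate: ear-pair top centre: top (160,450), scene crop (490,243)
def tri(r1,r2):
    A=[];B=[]
    for e,r in(r1,r2):
        r=r/np.linalg.norm(r);P=np.eye(3)-np.outer(r,r);A.append(P);B.append(P@e)
    return np.linalg.lstsq(np.vstack(A),np.hstack(B),rcond=None)[0]
sc=lambda x,y:ray(a,170+(x-375)/4,90+y/4)
print('fork top',tri(ray(b,135+160/5,105+448/5),sc(489,243)))
print('rodtop',tri(ray(b,135+84/5,105+45/5),sc(662,38)))
print('bar end top mid',tri(ray(b,135+117/5,105+440/5),sc(465,103)))
print('blue knob',tri(ray(b,135+196/5,105+290/5),sc(609,207)))
```

```text
[[709.  130.6  12. ]
 [729.9 -16.6  12. ]
 [484.1 -50.4  12. ]
 [463.9  93.2  12. ]]
247.98984416629108 148.6371978291953
scene [465.1  86.2  12. ]
scene [487.2 -52.1  12. ]
scene [729.  -19.7  12. ]
ax [0.98964658 0.14352575 0.        ] o [582.88688502  37.17453512  12.        ] 8.2519176808722
tip [ 491.8 -211.    39. ] end [ 493.9 -287.5   39. ] red front [ 493.1 -262.5   39. ]
rest [[523.4, -196.8, 6.0], [527.0, -308.2, 6.0], [462.0, -309.1, 6.0], [458.6, -198.5, 6.0]]
scene pin handle [ 495.86376921 -273.04026354   39.        ]
fork top [517.8888309   29.55812653 132.46185995]
rodtop [690.51895716  54.58381459 217.57149698]
bar end top mid [510.4294789   30.22256097 222.71076216]
blue knob [598.01851391  13.53699433 135.80515334]
```

Request:
play_rows --pt "16.8 -27.3 2 0 0 -0.55" --pt "16.8 -27.3 2 0 0 -0.55" --pt "16.8 -27.3 2 0 0 -0.55" --pt "16.8 -27.3 2 0 0 -0.55" --pt "16.8 -27.3 2 0 0 -0.55" --pt "16.8 -27.3 2 0 0 -0.55" --pt "16.8 -27.3 2 0 0 -0.55" --pt "16.8 -27.3 2 0 0 -0.55" --pt "16.8 -27.3 2 0 0 -0.55" --pt "16.8 -27.3 2 0 0 -0.55" --pt "16.8 -27.3 2 0 0 -0.55" --pt "16.8 -27.3 2 0 0 -0.55" --pt "16.8 -27.3 2 0 0 -0.55" --pt "16.8 -27.3 2 0 0 -0.55" --pt "16.8 -27.3 2 0 0 -0.55" --pt "16.8 -27.3 2 0 0 -0.55" --pt "16.8 -27.3 2 0 0 -0.55" --pt "16.8 -27.3 2 0 0 -0.55" --pt "16.8 -27.3 2 0 0 -0.55" --pt "16.8 -27.3 2 0 0 -0.55" --gripper 0

```text
clock: 1.77
position: [566.3, 33.6, 296.0]
ee_rot: [0.721, -0.693, -0.0, 0.0]
contact_force: [0.6, 1.3, -0.5]
gripper_width: 0.3
grasp_force: 0.0
```

Run:
```python
from h import *
w=snap('wrist','w0'); s=read_state(); print(s['position'],s['joints'].round(3),R.from_quat(s['ee_rot']).as_matrix().round(3).tolist(),s['contact_force'],w['eye'],M(w).round(2).tolist(),w['fx'])
cv2.imwrite('pics/w0b.png',cv2.resize(w['image'][:,:,::-1],(800,600),interpolation=cv2.INTER_CUBIC))
```

```text
[568.71745813  30.04319824 296.02662123] [ 0.338  0.264 -0.067  0.002 -1.239 -0.306] [[0.033, -0.999, 0.0], [-0.999, -0.033, -0.002], [0.002, -0.0, -1.0]] [ 3.73720683 -0.75213619  1.50377096] [568.51714699 -49.93133479 414.07565352] [[-1.0, -0.04, -0.01], [-0.04, 0.94, 0.33], [0.0, 0.33, -0.94]] 302.6681340825282
```

View pics/w0b.png

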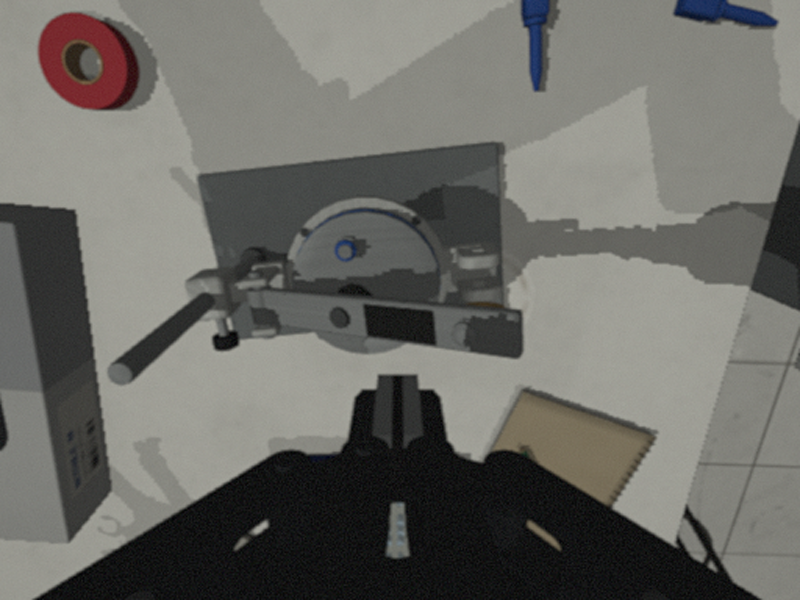

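The wrist view shows the bar with its pad at (400,325) and its end at (520,335). The fork ears are at about (475,255) and (480,290), and the shut fingertips are narrow, about 14 mm in total.

Run:
```python
from h import *
w=load('w0');k=1.5625
s=read_state(); print(s['position'],s['contact_force'])
for z in(130,140,150):
  print(z,[atz(w,u/k,v/k,z).round(1).tolist() for u,v in[(475,252),(480,288),(458,258),(493,258)]])
# lines of stand base in the wrist
print([atz(w,u/k,v/k,12).round(1).tolist() for u,v in[(200,175),(500,144)]])
# bar: pad far/near edges and bar end, along bar
print('pad',[atz(w,u/k,v/k,z).round(1).tolist() for u,v,z in[(367,321,180),(435,327,205),(521,334,225)]])
```

```text
[568.71745813  30.04319824 296.02662123] [ 3.73720683 -0.75213619  1.50377096]
130 [[517.7, 15.1, 130.0], [512.4, 38.1, 130.0], [527.8, 19.2, 130.0], [506.2, 18.4, 130.0]]
140 [[519.5, 12.8, 140.0], [514.4, 35.0, 140.0], [529.2, 16.8, 140.0], [508.4, 16.0, 140.0]]
150 [[521.3, 10.5, 150.0], [516.3, 31.9, 150.0], [530.7, 14.4, 150.0], [510.6, 13.6, 150.0]]
[[728.9, -13.9, 12.0], [484.7, -47.6, 12.0]]
pad [[580.6, 43.2, 180.0], [546.8, 35.1, 205.0], [511.4, 28.8, 225.0]]
```

Request:
play_rows --pt "0 0 -12 0 0 0" --pt "0 0 -12 0 0 0" --pt "0 0 -12 0 0 0" --pt "0 0 -10 0 0 0" --pt "0 0 -8 0 0 0" --pt "0 0 -5 0 0 0" --pt "0 0 -3 0 0 0" --pt "0 0 0 0 0 0" --pt "0 0 0 0 0 0"

```text
clock: 2.57
position: [566.2, 35.3, 234.7]
ee_rot: [0.722, -0.692, 0.0, -0.0]
contact_force: [-0.3, 0.5, -0.4]
gripper_width: 0.2
grasp_force: 0.0
```

Request:
play_rows --pt "0 0 -4 0 0 0" --pt "0 0 -4 0 0 0" --pt "0 0 -4 0 0 0" --pt "0 0 -4 0 0 0" --pt "0 0 -4 0 0 0" --pt "0 0 -4 0 0 0" --pt "0 0 -4 0 0 0"

```text
clock: 3.15
position: [565.9, 35.1, 206.1]
ee_rot: [0.722, -0.692, 0.0, 0.0]
contact_force: [-0.8, 0.1, 1.9]
gripper_width: 0.2
grasp_force: 1.0
```

Request:
play_rows --pt "0 0 -2 0 0 0" --pt "0 0 -2 0 0 0" --pt "0 0 -2 0 0 0" --pt "0 0 -2 0 0 0" --pt "0 0 -2 0 0 0" --pt "0 0 -2 0 0 0" --pt "0 0 -2 0 0 0" --pt "0 0 -2 0 0 0" --pt "0 0 -2 0 0 0" --pt "0 0 -2 0 0 0"

```text
clock: 3.98
position: [565.8, 35.1, 186.0]
ee_rot: [0.722, -0.692, -0.0, 0.0]
contact_force: [-1.1, 0.4, 2.4]
gripper_width: -0.1
grasp_force: 1.0
```

Request:
play_rows --pt "0 0 -2 0 0 0" --pt "0 0 -2 0 0 0" --pt "0 0 -2 0 0 0" --pt "0 0 -2 0 0 0" --pt "0 0 -1 0 0 0" --pt "0 0 -1 0 0 0"

```text
clock: 4.48
position: [565.8, 35.1, 176.1]
ee_rot: [0.722, -0.692, -0.0, 0.0]
contact_force: [-1.2, -0.9, 2.9]
gripper_width: 0.3
grasp_force: 0.9
```

Tip at 151 now, so I continue in small steps.

Request:
play_rows --pt "0 0 -1 0 0 0" --pt "0 0 -1 0 0 0" --pt "0 0 -1 0 0 0" --pt "0 0 -1 0 0 0" --pt "0 0 -1 0 0 0" --pt "0 0 -1 0 0 0"

```text
clock: 4.98
position: [565.9, 35.0, 170.9]
ee_rot: [0.722, -0.692, 0.0, 0.0]
contact_force: [-4.0, 0.2, 7.8]
gripper_width: -0.2
grasp_force: 3.8
```

Request:
play_rows --pt "0 0 -1 0 0 0" --pt "0 0 -1 0 0 0" --pt "0 0 0 0 0 0"

```text
clock: 5.23
position: [566.0, 35.0, 169.9]
ee_rot: [0.722, -0.692, 0.0, -0.0]
contact_force: [-5.2, -0.7, 10.3]
gripper_width: -0.1
grasp_force: 5.2
```

Request:
play_rows --pt "0 0 3 0 0 0" --pt "0 0 12 0 0 0" --pt "0 0 22 0 0 0" --pt "-10 2 25 0 0 0" --pt "-20 5 15 0 0 0" --pt "-15 5 5 0 0 0" --pt "-5 3 0 0 0 0" --pt "0 0 0 0 0 0" --pt "0 0 0 0 0 0" --pt "0 0 0 0 0 0"

```text
clock: 6.07
position: [516.4, 50.1, 249.3]
ee_rot: [0.722, -0.692, -0.0, 0.001]
contact_force: [-0.5, -0.1, -0.4]
gripper_width: 0.0
grasp_force: 0.0
```

Run:
```python
from h import *
w=snap('wrist','w1');a=snap('scene','s1');b=snap('top','t1'); s=read_state(); print(s['position'],s['contact_force'],w['eye'],proj(w,(517.6,27.7,138)),proj(a,(517.6,27.7,138)),proj(b,(517.6,27.7,138)))
def c(d,u,v,w,h,W,H): return cv2.resize(d['image'][v:v+h,u:u+w,::-1],(W,H),interpolation=cv2.INTER_CUBIC)
u,v=map(int,proj(w,(517.6,27.7,138)));print(u,v)
W=c(w,max(u-50,0),max(v-50,0),100,100,600,600)
u2,v2=map(int,proj(a,(560,27.7,138)));print(u2,v2)
u3,v3=map(int,proj(b,(550,27.7,138)));print(u3,v3)
cv2.imwrite('pics/c2.png',np.hstack([W,np.vstack([c(a,u2-25,v2-37,50,75,200,300),c(b,u3-25,v3-37,50,75,200,300)])]))
```

```text
[516.3734839   49.97864264 249.43259113] [-0.2214567   0.67875058 -0.10596639] [518.90593533 -33.35093752 367.49155916] (np.float64(252.0691569334251), np.float64(170.19260120457392)) (np.float64(199.97070839481165), np.float64(148.81748662695918)) (np.float64(166.472102703009), np.float64(195.44999008532082))
252 170
213 143
167 182
```

View pics/c2.png

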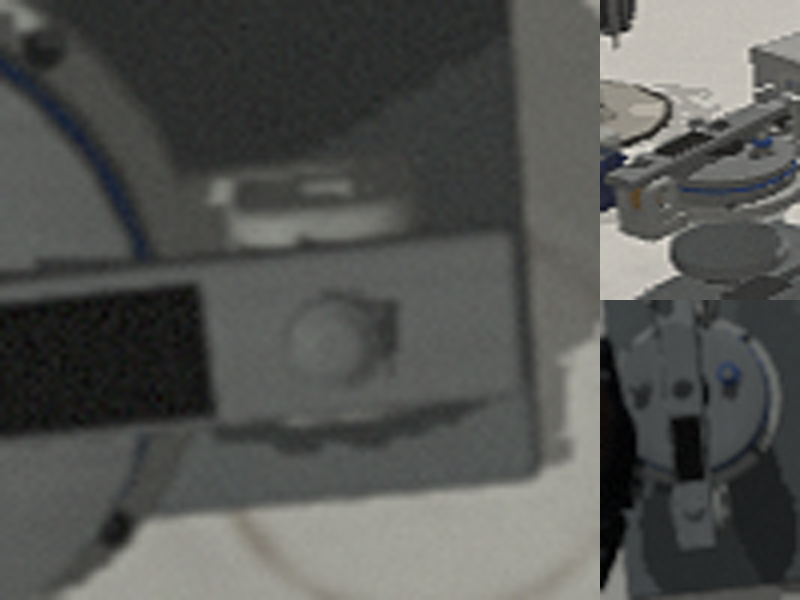

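The bar is down level on the lid, its dome nut over the fork at crop (325,340). The near ear is visible at (320,200), and the brass eye shows between the ears in the scene inset.

Run:
```python
from h import *
w=load('w1');b=load('t1');a=load('s1')
n=(202+325/6,120+340/6)
for z in(145,151,157): print(z,atz(w,*n,z).round(1),atz(b,165.5,198,z).round(1))
# bar edge direction & end corners at bar top (126.3+22)
q=lambda x,y,z:atz(w,202+x/6,120+y/6,z)
z=148
p=[q(x,y,z) for x,y in[(10,274),(515,232),(210,415),(525,388),(205,287)]];print(np.round(p,1))
d=p[0]-p[1];print('bar yaw',np.degrees(np.arctan2(d[1],d[0])),'end mid',(p[1]+q(530,392,z))/2)
# ear top (z=138): outer ear corners
for zz in (135,138,142):print('ear',[q(x,y,zz).round(1).tolist() for x,y in[(230,215),(408,200),(230,250)]])
# base near edge/corner
print('base corner',q(540,470,12),q(513,0,12),q(160,515,12))
# whole-image base yaw from first top image refined: wrist w0 edge
w0=load('w0');k=1.5625
e=atz(w0,200/k,175/k,12)-atz(w0,500/k,144/k,12);print('base yaw',np.degrees(np.arctan2(e[1],e[0])))
```

```text
145 [514.3  30.8 145. ] [510.7  28.3 145. ]
151 [514.4  29.1 151. ] [510.  27. 151.]
157 [514.6  27.4 157. ] [509.4  25.8 157. ]
[[553.8  23.  148. ]
 [491.6  15.2 148. ]
 [528.6  40.5 148. ]
 [488.8  35.2 148. ]
 [529.6  23.7 148. ]]
bar yaw 7.221916347077636 end mid [489.83716069  25.44736794 148.        ]
ear [[527.2, 17.3, 135.0], [504.2, 14.4, 135.0], [527.1, 22.0, 135.0]]
ear [[527.1, 16.7, 138.0], [504.4, 13.8, 138.0], [527.0, 21.3, 138.0]]
ear [[526.9, 15.8, 142.0], [504.6, 13.0, 142.0], [526.8, 20.3, 142.0]]
base corner [465.51452407  95.4819158   12.        ] [4.78585393e+02 1.20521921e-01 1.20000000e+01] [544.56474765 108.82403512  12.        ]
base yaw 7.854923303157919
```

Request:
play_rows --pt "-2.3 -15 0 0 0 0" --pt "-2.3 -30 0 0 0 0" --pt "-2.3 -30 0 0 0 0" --pt "-2.3 -30 0 0 0 0" --pt "-2.3 -35 -10 0 0 0" --pt "-2.3 -35 -20 0 0 0" --pt "-2.3 -35 -20 0 0 0" --pt "-2.3 -35 -15 0 0 0" --pt "-2.3 -25 -10 0 0 0" --pt "-2.3 -20 -5 0 0 0" --pt "0 -10 0 0 0 0" --pt "0 0 0 0 0 0" --pt "0 0 0 0 0 0" --pt "0 0 0 0 0 0" --gripper 0.45

```text
clock: 7.38
position: [493.5, -249.2, 170.8]
ee_rot: [0.722, -0.692, 0.0, -0.0]
contact_force: [0.3, 0.6, 0.8]
gripper_width: 38.7
grasp_force: 0.0
```

Run:
```python
from h import *
w=snap('wrist','w2'); s=read_state(); print(s['position'],s['gripper_width'],R.from_quat(s['ee_rot']).as_matrix().round(3).tolist())
im=w['image'].astype(int)
m=((im[...,0]>90)&(im[...,1]<70)&(im[...,2]<70)).astype(np.uint8)
n,l,st,ct=cv2.connectedComponentsWithStats(m);print(st[1:][st[1:,4]>30],ct[1:][st[1:,4]>30], proj(w,(493.5,-274,39)))
u,v=map(int,proj(w,(492.5,-250,39)))
x0=max(u-66,0);y0=max(v-50,0);print(x0,y0)
cv2.imwrite('pics/c3.png',cv2.resize(im[y0:y0+100,x0:x0+133,::-1].astype(np.uint8),None,fx=6,fy=6,interpolation=cv2.INTER_CUBIC))
```

```text
[ 493.49900897 -248.97626817  170.91432726] 38.23863072709693 [[0.043, -0.999, 0.001], [-0.999, -0.043, -0.0], [0.0, -0.001, -1.0]]
[[398   4  17  20 201]
 [242 152  20  27 494]] [[406.19900498  13.43781095]
 [250.77732794 164.64574899]] (np.float64(254.0212267066025), np.float64(161.26386004395783))
188 138
```

View pics/c3.png

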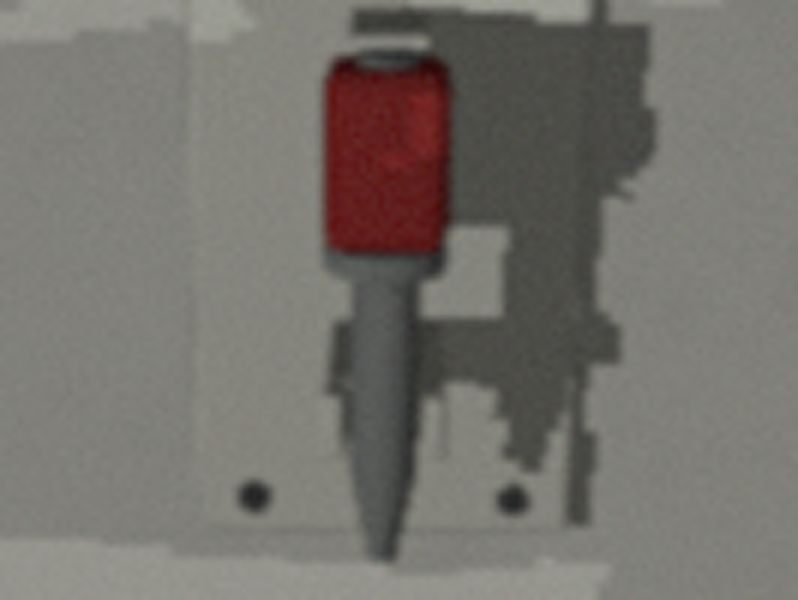

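The red handle's top face spans crop y 62 to 250 at x≈387, with the collar at y 262 and the tip at (381,553). The pin lies free in the notch.

Run:
```python
from h import *
w=load('w2');q=lambda x,y,z:atz(w,188+x/6,138+y/6,z)
print('handle top back/front',q(389,62,48),q(385,250,48),'tip',q(381,553,39))
for L,Rr,y in((326,450,110),(328,443,220)): print(q(L,y,48),q(Rr,y,48))
print('post region shank', q(384,300,39), q(382,450,39))
```

```text
handle top back/front [ 494.98417072 -286.66171863   48.        ] [ 494.46022617 -260.45057397   48.        ] tip [ 493.07566791 -209.65347716   39.        ]
[ 503.20268208 -279.78573327   48.        ] [ 486.49961719 -280.4967439    48.        ]
[ 502.47011883 -264.41911461   48.        ] [ 486.66084892 -265.09273304   48.        ]
post region shank [ 494.24917344 -250.19201795   39.        ] [ 493.60040053 -226.63945715   39.        ]
```

Request:
play_rows --pt "0.3 -10 0 0 0 -0.14" --pt "0.8 -16 -14 0 0 0" --pt "0 0 -20 0 0 0" --pt "0 0 -20 0 0 0" --pt "0 0 -20 0 0 0" --pt "0 0 -20 0 0 0" --pt "0 0 -15 0 0 0" --pt "0 0 -10 0 0 0" --pt "0 0 -5 0 0 0" --pt "0 0 0 0 0 0" --pt "0 0 0 0 0 0"

```text
clock: 8.35
position: [494.7, -275.9, 46.9]
ee_rot: [0.717, -0.697, 0.001, -0.0]
contact_force: [1.5, -0.3, 0.2]
gripper_width: 37.9
grasp_force: 0.0
```

Request:
play_rows --pt "0 0 0 0 0 0" --pt "0 0 0 0 0 0" --pt "0 0 0 0 0 0" --pt "0 0 0 0 0 0" --pt "0 0 0 0 0 0" --pt "0 0 0 0 0 0" --gripper 0

```text
clock: 8.85
position: [495.0, -276.1, 47.6]
ee_rot: [0.717, -0.697, 0.001, -0.001]
contact_force: [-0.1, 1.0, 5.6]
gripper_width: 17.0
grasp_force: 59.0
```

Request:
play_rows --pt "0 0 3 0 0 0" --pt "0 0 6 0 0 0" --pt "0 0 12 0 0 0" --pt "0 0 20 0 0 0" --pt "0 0 25 0 0 0" --pt "0 5 20 0 0 0" --pt "3 20 2 0 0 0.2" --pt "5 30 0 0 0 0.2" --pt "5 30 0 0 0 0.2" --pt "5 30 0 0 0 0.2" --pt "5 30 0 0 0 0.23" --pt "5 25 0 0 0 0" --pt "3 20 0 0 0 0" --pt "2 10 0 0 0 0" --pt "0 5 0 0 0 0" --pt "0 0 0 0 0 0" --pt "0 0 0 0 0 0" --pt "0 0 0 0 0 0"

```text
clock: 10.35
position: [526.6, -71.8, 134.2]
ee_rot: [0.753, -0.658, -0.0, 0.0]
contact_force: [-0.5, 0.5, -1.2]
gripper_width: 16.7
grasp_force: 58.8
```

Run:
```python
from h import *
w=snap('wrist','w3'); a=snap('scene','s3');s=read_state(); print(s['position'],s['contact_force'],s['gripper_width'],s['ee_rot'].round(4),w['eye'])
u,v=map(int,proj(w,(520,-10,135)));x0=u-40;y0=v-50;print(x0,y0)
u2,v2=map(int,proj(a,(520,-10,130)));print(u2-35,v2-25)
A=cv2.resize(w['image'][y0:y0+100,x0:x0+80,::-1],(480,600),interpolation=cv2.INTER_CUBIC)
B=cv2.resize(a['image'][v2-50:v2+50,u2-25:u2+28,::-1],(318,600),interpolation=cv2.INTER_CUBIC);print(u2-25,v2-50)
cv2.imwrite('pics/c4.png',np.hstack([A,B]))
```

```text
[526.7240708  -71.80121439 134.2216495 ] [ 0.28615353  0.12838401 -0.85496522] 16.977488592555595 [ 7.528e-01 -6.583e-01 -1.000e-04  2.000e-04] [ 536.80429773 -154.61157102  252.31170534]
208 331
176 130
186 105
```

View pics/c4.png

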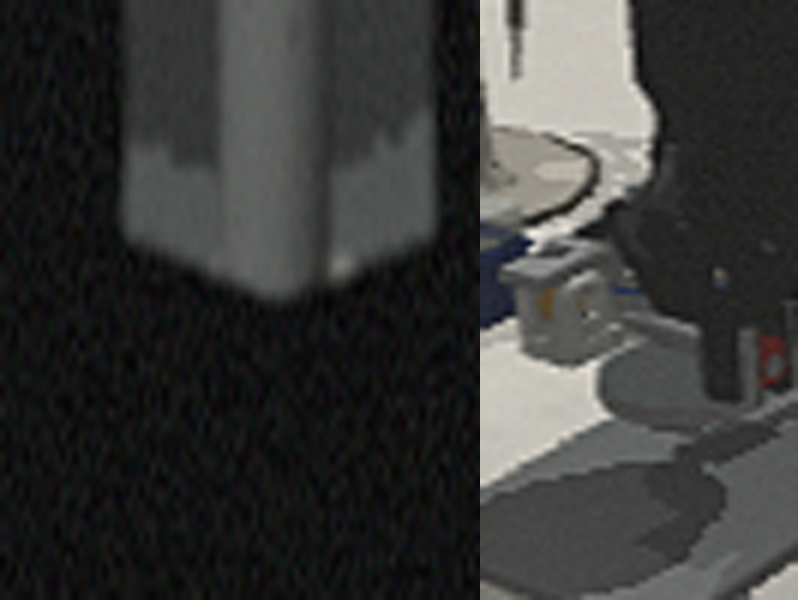

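The wrist view is blocked by the gripper: only the handle is visible, hanging level. The scene inset shows the ear with a dark hole at about crop (598,302) and the brass eye at (545,300), clear of the pin.

Run:
```python
from h import *
a=load('s3')
ax=np.array([np.cos(np.radians(7.8)),np.sin(np.radians(7.8)),0]);ay=np.array([-ax[1],ax[0],0])
f=np.array([514.5,29,126.3])
def pl(u,v,off):
    e,r=ray(a,u,v);P=f+ay*off;t=((P-e)@ay)/(r@ay);X=e+r*t;return ((X-f)@ax).round(1),X.round(1)
im=a['image'];print(im[146:168,200:212].mean(2).astype(int))
for h in(115,120,126.3,132,140):
    X=f-14.5*ay;X[2]=h;print(h,np.round(proj(a,X),1))
    # ear edges
print(pl(205.7,155.3,-14.5)); 
for du in(-13,13):
    X=f-14.5*ay+du*ax;print(np.round(proj(a,X),1))
# ref: base corner near, pin handle
print('base corner(top-derived)',proj(a,(484.1,-50.4,12)))
```

```text
[[ 55  99 130 125 117 114  96  82  59  37  35  47]
 [110 140 139 118  91  71  70  67  64  50  34  35]
 [141 122  85  73  64  65  60  64  69  55  32  31]
 [ 88  64  57  58  58  63  67  66  67  70  57  35]
 [ 64  57  55 121 141 107  72  71  69  70 117  79]
 [ 57 139 169 160 130 109  95  76  67  73  75  59]
 [121 154 127  90  86  84  86  67  59  70  74  80]
 [112  99  86  69  73  84  86  74  60  51  53  57]
 [ 97  88  80  85  87  91  93  81  71  74  76  70]
 [ 86  90  73  83  93  93  89  80  73  71  75  71]
 [ 86  89  76  83  95  90  89  84  76  69  73  71]
 [ 88  85  84  57 139 120  87  85  82  84 102 106]
 [ 91  91  86 101  94  86  88  84  83  77  67  72]
 [ 90  87  87  80  82  88  89 120 147 105  72  68]
 [ 89  90  90  84  83  87 105  94  79  81  86  86]
 [ 89  88  87  87 107  99  87  89  79  79 109 108]
 [ 90  88  90  93  92  88  90  87  83  95 142 130]
 [ 88  86  88  92  88  82  82 100 129 127  90  70]
 [ 87  87  81  80  75 105 142 131  87  72  78  74]
 [ 82  79  65 116 199 198 130  76  74  76  79  79]
 [171 147 193 211 212 157  85  72  75  80  76  77]
 [202 203 202 201 209 146  80  74  78  81  78  79]]
115 [203.8 159. ]
120 [203.7 157.2]
126.3 [203.4 154.8]
132 [203.3 152.6]
140 [203.  149.6]
(np.float64(7.6), array([524. ,  15.7, 122.2]))
[199.8 156.6]
[207.1 153. ]
base corner(top-derived) (np.float64(214.26273861655147), np.float64(209.53294244675698))
```

Request:
play_rows --pt "1.6 0 1 0 0 0" --pt "-0.7 5 0 0 0 0" --pt "-0.7 5 0 0 0 0" --pt "-0.5 4 0 0 0 0" --pt "-0.4 3 0 0 0 0" --pt "0 0 0 0 0 0" --pt "0 0 0 0 0 0"

```text
clock: 11.03
position: [526.3, -53.5, 135.4]
ee_rot: [0.754, -0.657, 0.0, 0.0]
contact_force: [-1.1, -0.5, -0.6]
gripper_width: 17.0
grasp_force: 58.9
```

Request:
play_rows --pt "-0.27 2 0 0 0 0" --pt "-0.27 2 0 0 0 0" --pt "-0.27 2 0 0 0 0" --pt "0 0 0 0 0 0"

```text
clock: 11.37
position: [525.5, -47.6, 135.3]
ee_rot: [0.753, -0.658, -0.0, -0.0]
contact_force: [0.1, -0.2, -0.7]
gripper_width: 17.1
grasp_force: 58.9
```

Request:
play_rows --pt "-0.2 1.5 0 0 0 0" --pt "-0.2 1.5 0 0 0 0" --pt "-0.2 1.5 0 0 0 0" --pt "0 0 0 0 0 0"

```text
clock: 11.7
position: [524.9, -43.1, 135.3]
ee_rot: [0.753, -0.658, 0.0, -0.0]
contact_force: [-0.2, -0.4, -0.6]
gripper_width: 17.2
grasp_force: 58.9
```

Run:
```python
from h import *
s=read_state();print(s['contact_force'],s['position'],s['wrist_torque'])
a=snap('scene','s5');b=snap('top','t5')
A=cv2.resize(a['image'][135:175,185:238,::-1],None,fx=9,fy=15,interpolation=cv2.INTER_CUBIC)
A=cv2.resize(a['image'][130:180,185:235,::-1],(600,600),interpolation=cv2.INTER_CUBIC)
cv2.imwrite('pics/c5.png',cv2.convertScaleAbs(A,alpha=1.6))
```

```text
[-0.15778027 -0.41067935 -0.58407385] [524.92315794 -43.12674611 135.32159019] [0.02455458 0.01862702 0.00937822]
```

View pics/c5.png

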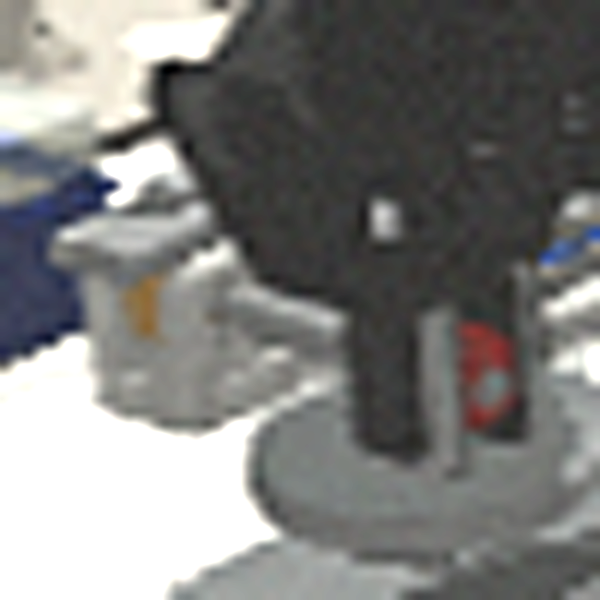

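The nose at (215,295) is entering the ear, and there is no force yet. I continue gently.

Request:
play_rows --pt "-0.2 1.5 0 0 0 0" --pt "-0.2 1.5 0 0 0 0" --pt "-0.2 1.5 0 0 0 0" --pt "0 0 0 0 0 0"

```text
clock: 12.13
position: [524.3, -38.6, 135.3]
ee_rot: [0.753, -0.658, 0.0, -0.0]
contact_force: [0.4, -0.5, -0.8]
gripper_width: 16.9
grasp_force: 58.9
```

Request:
play_rows --pt "-0.2 1.5 0 0 0 0" --pt "-0.2 1.5 0 0 0 0" --pt "0 0 0 0 0 0"

```text
clock: 12.38
position: [523.9, -35.6, 135.3]
ee_rot: [0.753, -0.658, -0.0, -0.0]
contact_force: [-0.8, 0.4, 0.3]
gripper_width: 16.9
grasp_force: 58.8
```

Request:
play_rows --pt "-0.2 1.5 0 0 0 0" --pt "-0.2 1.5 0 0 0 0" --pt "0 0 0 0 0 0"

```text
clock: 12.63
position: [523.4, -32.7, 135.3]
ee_rot: [0.753, -0.658, -0.0, 0.0]
contact_force: [-0.4, 0.3, -0.7]
gripper_width: 16.6
grasp_force: 58.8
```

Request:
play_rows --pt "-0.2 1.5 0 0 0 0" --pt "-0.2 1.5 0 0 0 0" --pt "0 0 0 0 0 0"

```text
clock: 12.88
position: [523.1, -29.6, 135.3]
ee_rot: [0.753, -0.658, -0.0, 0.0]
contact_force: [-0.0, -0.4, -0.1]
gripper_width: 16.8
grasp_force: 58.8
```

Request:
play_rows --pt "-0.2 1.5 0 0 0 0" --pt "-0.2 1.5 0 0 0 0" --pt "0 0 0 0 0 0"

```text
clock: 13.13
position: [522.6, -26.7, 135.3]
ee_rot: [0.753, -0.658, -0.0, 0.0]
contact_force: [-1.1, -0.2, 0.2]
gripper_width: 16.6
grasp_force: 58.8
```

Request:
play_rows --pt "-0.2 1.5 0 0 0 0" --pt "0 0 0 0 0 0"

```text
clock: 13.3
position: [522.4, -25.2, 135.3]
ee_rot: [0.753, -0.658, -0.0, 0.0]
contact_force: [-1.1, 0.6, -0.3]
gripper_width: 16.7
grasp_force: 58.8
```

No force where the eye should resist, which is suspicious, so I look.

Run:
```python
from h import *
a=snap('scene','s6');b=snap('top','t6');w=snap('wrist','w6')
A=cv2.resize(a['image'][130:180,182:232,::-1],(500,500),interpolation=cv2.INTER_CUBIC)
B=cv2.resize(b['image'][170:220,150:180,::-1],(300,500),interpolation=cv2.INTER_CUBIC)
cv2.imwrite('pics/c6.png',cv2.convertScaleAbs(np.hstack([A,B]),alpha=1.6))
s=read_state();X=s['position'];ay=np.array([-.1357,.991,0]);p=X+ay*65.7-[0,0,8.6];print(p,proj(a,p),proj(a,X+ay*19.7-[0,0,8.6]))
```

```text
[513.54771287  39.8459932  126.68745825] (np.float64(195.94732159073374), np.float64(152.29171685419345)) (np.float64(209.9516612050434), np.float64(156.47623536127446))
```

View pics/c6.png

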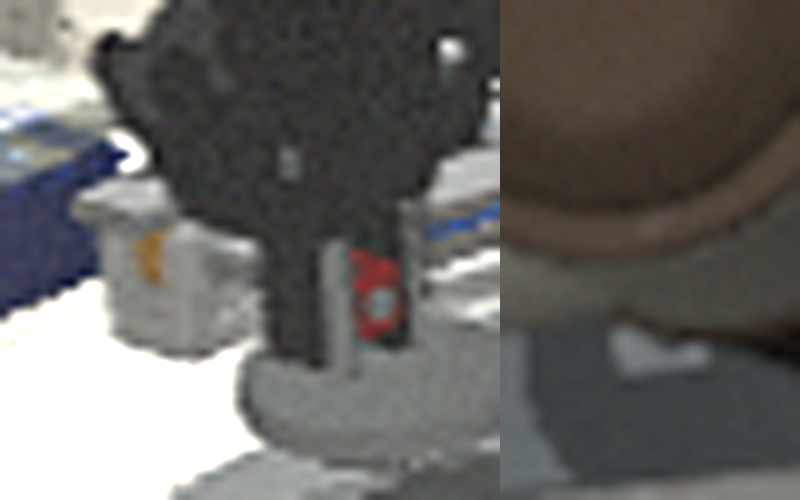

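The shank enters the ear hole at crop (205,250), matching the prediction within a pixel, and the handle end at (380,300) is also where expected. I continue.

Request:
play_rows --pt "-0.2 1.5 0 0 0 0" --pt "-0.2 1.5 0 0 0 0" --pt "0 0 0 0 0 0"

```text
clock: 13.7
position: [522.1, -22.2, 135.3]
ee_rot: [0.753, -0.658, -0.0, 0.0]
contact_force: [-1.1, -0.0, -0.0]
gripper_width: 17.2
grasp_force: 58.8
```

Request:
play_rows --pt "-0.2 1.5 0 0 0 0" --pt "-0.2 1.5 0 0 0 0" --pt "0 0 0 0 0 0"

```text
clock: 13.95
position: [521.7, -19.1, 135.3]
ee_rot: [0.753, -0.658, -0.0, 0.0]
contact_force: [-0.6, 0.2, -1.1]
gripper_width: 17.1
grasp_force: 58.8
```

Request:
play_rows --pt "-0.2 1.5 0 0 0 0" --pt "-0.2 1.5 0 0 0 0" --pt "0 0 0 0 0 0"

```text
clock: 14.2
position: [521.3, -16.1, 135.3]
ee_rot: [0.753, -0.658, -0.0, 0.0]
contact_force: [-0.3, -0.2, -1.3]
gripper_width: 16.9
grasp_force: 58.7
```

Request:
play_rows --pt "-0.2 1.5 0 0 0 0" --pt "-0.2 1.5 0 0 0 0" --pt "-0.2 1.5 0 0 0 0" --pt "0 0 0 0 0 0"

```text
clock: 14.53
position: [520.5, -11.6, 135.2]
ee_rot: [0.753, -0.658, -0.0, 0.0]
contact_force: [-1.3, -0.0, -0.7]
gripper_width: 16.9
grasp_force: 58.7
```

Request:
play_rows --pt "-0.15 1 0 0 0 0" --pt "-0.15 1 0 0 0 0" --pt "0 0 0 0 0 0"

```text
clock: 14.78
position: [520.2, -9.8, 135.2]
ee_rot: [0.753, -0.658, -0.0, 0.0]
contact_force: [-2.0, -0.2, -1.2]
gripper_width: 16.6
grasp_force: 58.7
```

Request:
play_rows --pt "-0.15 1 0 0 0 0" --pt "-0.15 1 0 0 0 0" --pt "0 0 0 0 0 0"

```text
clock: 15.03
position: [520.0, -7.8, 135.2]
ee_rot: [0.753, -0.658, -0.0, 0.0]
contact_force: [-1.8, -0.8, -0.1]
gripper_width: 16.8
grasp_force: 58.7
```

Request:
play_rows --pt "-0.15 1 0 0 0 0" --pt "0 0 0 0 0 0"

```text
clock: 15.2
position: [519.9, -6.8, 135.3]
ee_rot: [0.753, -0.658, -0.0, 0.0]
contact_force: [-0.6, -1.5, -0.5]
gripper_width: 16.6
grasp_force: 58.7
```

Request:
play_rows --pt "-0.15 1 0 0 0 0" --pt "0 0 0 0 0 0"

```text
clock: 15.37
position: [519.7, -5.8, 135.3]
ee_rot: [0.753, -0.658, -0.0, 0.0]
contact_force: [-1.2, -1.3, -1.7]
gripper_width: 17.4
grasp_force: 58.7
```

Request:
play_rows --pt "-0.15 1 0 0 0 0" --pt "0 0 0 0 0 0"

```text
clock: 15.53
position: [519.7, -5.4, 135.3]
ee_rot: [0.753, -0.658, 0.0, 0.0]
contact_force: [-0.3, -3.9, -0.9]
gripper_width: 17.2
grasp_force: 58.6
```

Request:
play_rows --pt "-0.1 0.8 0 0 0 0" --pt "0 0 0 0 0 0"

```text
clock: 15.7
position: [519.7, -5.3, 135.3]
ee_rot: [0.753, -0.658, 0.001, 0.001]
contact_force: [0.8, -7.9, -2.5]
gripper_width: 17.0
grasp_force: 58.6
```

Request:
play_rows --pt "0 0 1 0 0 0" --pt "0 0 0 0 0 0"

```text
clock: 15.87
position: [519.5, -5.3, 135.8]
ee_rot: [0.753, -0.658, 0.0, 0.001]
contact_force: [2.5, -8.5, -5.8]
gripper_width: 16.6
grasp_force: 59.1
```

Request:
play_rows --pt "0 0 -1 0 0 0" --pt "0 0 -1 0 0 0" --pt "0 0 0 0 0 0"

```text
clock: 16.12
position: [519.8, -5.3, 134.9]
ee_rot: [0.753, -0.658, 0.001, 0.001]
contact_force: [0.0, -6.6, 1.1]
gripper_width: 16.5
grasp_force: 60.0
```

Lifting against the ears gives a reaction at once, so the pin is captive with its collar against the ear. I release it.

Request:
play_rows --pt "0 0 0.6 0 0 0" --pt "0 0 0 0 0 0" --pt "0 0 0 0 0 0" --pt "0 0 0 0 0 0" --pt "0 0 0 0 0 0" --gripper 0.3

```text
clock: 16.53
position: [519.9, -3.7, 135.1]
ee_rot: [0.753, -0.658, 0.0, -0.0]
contact_force: [-0.6, -0.1, 0.4]
gripper_width: 25.6
grasp_force: 0.0
```

Request:
play_rows --pt "0 0 3 0 0 0" --pt "0 0 5 0 0 0" --pt "0 0 8 0 0 0" --pt "0 0 12 0 0 0" --pt "0 0 20 0 0 0" --pt "0 0 25 0 0 0" --pt "0 -5 25 0 0 0" --pt "0 -5 20 0 0 0" --pt "0 -5 10 0 0 0" --pt "0 0 0 0 0 0" --pt "0 0 0 0 0 0"

```text
clock: 17.45
position: [519.2, -19.1, 262.8]
ee_rot: [0.753, -0.658, -0.0, -0.0]
contact_force: [-0.0, -1.2, -0.8]
gripper_width: 25.8
grasp_force: 0.0
```

Run:
```python
from h import *
s=read_state();print(s['position'],s['contact_force'],s['gripper_width'])
w=snap('wrist','w7');a=snap('scene','s7')
u,v=map(int,proj(w,(516,15,130)));x0=max(u-45,0);y0=max(v-55,0);print(x0,y0,u,v)
A=cv2.resize(w['image'][y0:y0+100,x0:x0+80,::-1],(480,600),interpolation=cv2.INTER_CUBIC)
B=cv2.resize(a['image'][125:185,190:222,::-1],(320,600),interpolation=cv2.INTER_CUBIC)
cv2.imwrite('pics/c7.png',cv2.convertScaleAbs(np.hstack([A,B]),alpha=1.5))
```

```text
[519.24197763 -19.14369501 262.83338585] [-0.0177229  -1.19531424 -0.75653039] 25.752387384821592
206 169 251 224
```

View pics/c7.png

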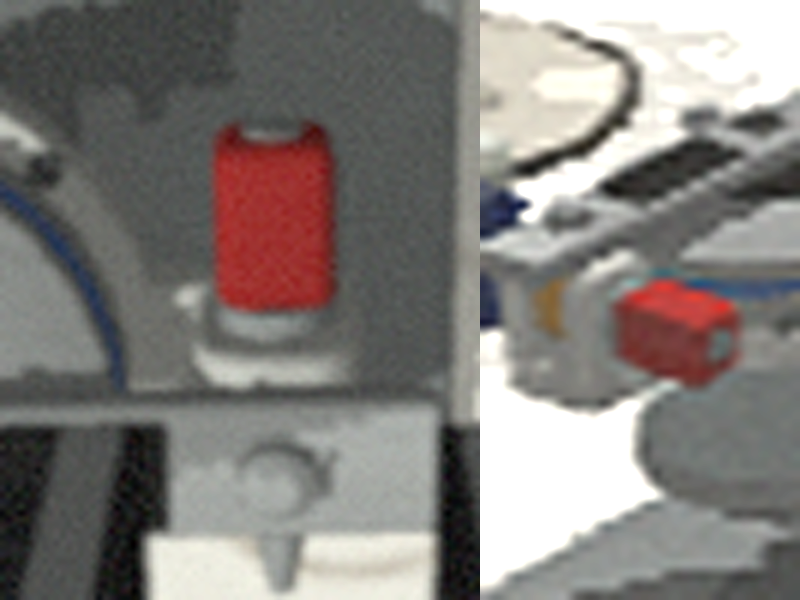

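Run:
```python
from h import *
for n in('s1','s3','s5','s6','s7'):
    a=load(n);im=a['image'][145:168,185:205].astype(int)
    m=np.clip(im[...,0]-im[...,2]-25,0,None)*1.0
    yy,xx=np.mgrid[145:168,185:205]
    print(n,m.sum(),(m*xx).sum()/m.sum(),(m*yy).sum()/m.sum(),m.sum(1).astype(int))
f=np.array([514.5,29,0]);ax=np.array([.991,.1357,0])
for z in(112,116,120,126,132,140):print(z,proj(a,f-ax*9+[0,0,z]))
```

```text
s1 150.0 196.67333333333335 155.02666666666667 [ 0  0  0  0  0  0  0  0 19 38 37 32 24  0  0  0  0  0  0  0  0  0  0]
s3 164.0 196.66463414634146 154.9939024390244 [ 0  0  0  0  0  0  0  0 24 41 38 34 27  0  0  0  0  0  0  0  0  0  0]
s5 172.0 196.6627906976744 155.02325581395348 [ 0  0  0  0  0  0  0  0 21 45 43 35 28  0  0  0  0  0  0  0  0  0  0]
s6 176.0 196.6590909090909 155.04545454545453 [ 0  0  0  0  0  0  0  0 20 47 43 37 29  0  0  0  0  0  0  0  0  0  0]
s7 250.0 199.444 155.672 [ 0  0  0  0  0  0  0  0 21 47 65 46 36 12 12 11  0  0  0  0  0  0  0]
112 (np.float64(197.04165320825268), np.float64(160.08167311938))
116 (np.float64(196.89384943927325), np.float64(158.58853892814784))
120 (np.float64(196.74545411229712), np.float64(157.0894287359172))
126 (np.float64(196.52174415849706), np.float64(154.82947972890415))
132 (np.float64(196.29668305482565), np.float64(152.55588121833426))
140 (np.float64(195.99447855194768), np.float64(149.50296938051613))
```

The brass eye spans z≈120–131, so it surrounds the pin's axis at about 126.5. The nose also shows past the far ear and the collar sits on the near one. I hand the job in.

```bash
python3 -c "from bench import job_done;print(job_done())"
```

```text
the job is handed in; nothing more can be done
None
```

The job is handed in: the clamp bar is down on the lid, the red-handled pin sits through ear, eye and ear with its collar against the ear, and the gripper has let go and is clear; that it passes through the eye is inferred from pictures, since I felt no resistance there.

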